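# Lift the slide basket out of the rinsing tank

### The job

Take the lifting hook from the tool stand, hook the slide basket that hangs deep inside the glass rinsing tank by its bail, lift it out and set it down gently, standing flat, in the empty bay of the drain tray. Do not touch the basket with the fingers, keep it level enough that the slides stay in, and do not strike the glass tank. Then hang the hook back in its slot of the tool stand, and leave everything else where it stands.

Things in the scene. Friction and masses are not known exactly. Their poses are not given: they have to be found in the camera images.
- hook: Lifting hook, 170 mm upright tool hanging in the stand. Origin: rod axis, underside of its round collar (24 mm across, 4 mm thick). z up, x towards the J's tip, which points out of the stand's open front (within 17 degrees). Above the collar a black block handle, z 4 to 64 mm; below it a 7 mm rod ending in an upturned J of steel strip 24 mm wide (along y), 4 mm thick. 120 g.
- hook_grip (a point): Middle of the hook's block handle, 36 mm above the collar's underside, axes as the hook's. The handle is 14 mm thick along x, 24 mm wide along y, 60 mm high; it is the only block-shaped one in the stand (the other tools' handles are round).
- hook_tip (a point): Top end of the J's upturned tip: at x = 16, z = -82 mm from the hook's origin. The strip is 4 mm thick, so the tip's outer face is at x = 18 mm; the back of the J and rod is at x = -3.5 mm.
- hook_seat (a point): Where the centre of a 5 mm bar rests in the J's V-shaped bottom: x = 8, z = -95 mm from the hook's origin. The lowest underside of the J is 10 mm below this point. The way in for the bar is from above, between rod and tip.
- basket: Steel wire basket of glass slides, to be moved: body 56 mm (x) by 94 mm (y), two end flanges to 120 mm over all (y), undersides at z = 30 mm, which hang on the tank's ledges. Sides and slides reach up to z = 33 mm. A rigid bail of 5 mm wire stands over it in the y-z plane. Origin: centre of its underside. 0.2 to 0.35 kg, centred.
- bail (a point): Centre of the bail's straight top bar, 72 mm above the basket's underside. The bar runs along the basket's y, 32 mm to either side; then its legs slope out and down to y = +-45 mm, z = 32 mm. Hung from the hook, the basket swings freely about this bar: carried or stopped abruptly it tips.
- tank: Fixed open glass rinsing tank (dry), outside 90 mm (x) by 142 mm (y) by 160 mm high, walls 7 mm. Origin: centre of its underside. Steel ledges on the two short walls (y = +-51 to +-64 mm, top at z = 52 mm) carry the basket, whose underside hangs at z = 22 mm, up to 4 mm off centre, its x and y along the tank's (within 2 degrees).
- tank_mouth (a point): Centre of the tank's open mouth, at rim height (160 mm); the mouth is 76 mm (x) by 128 mm (y) clear.
- tray: Fixed steel drain tray, 180 mm (x) by 148 mm (y), floor 4 mm thick; rim and one divider (along y through the middle) 4 mm thick, their tops 16 mm above the table. Two bays, each 84 mm (x) by 140 mm (y); baskets stand in them with the long side along y. One bay holds a second basket, the other is empty. Origin: centre of its underside.
- bay_a (a point): Centre of the floor of the tray's bay on its -x side; its axes are the tray's.
- bay_b (a point): Centre of the floor of the tray's bay on its +x side; its axes are the tray's.
- basket2: A second basket, just like the first, standing in one bay of the drain tray; it stays there. Origin: centre of its underside.
- stand: Fixed tool stand. Base 110 mm (x) by 170 mm (y). Two rear posts carry a slotted plate, x -45 to +45 mm, y +-85 mm, 7 mm thick, top at z = 130 mm. Tools hang in the slots by their collars. A lip 4 mm high along the plate's front (-x) edge beside the slots: lift a tool over 5 mm before drawing it out to the front. Only the tools rise above plate and lip. Origin: centre of its underside.
- slots (a point): On the plate's top (z = 130 mm), where the collar of the tool in the middle slot rests; the other slots lie 50 mm to either side along y. Slots are 12 mm wide, open to the stand's front (-x), and run from the front edge, 27 mm in front of this point, to 13 mm behind it.
- paddle: Flat stirring paddle hanging in the stand, round black handle 20 mm thick, 54 mm above its collar; stays where it hangs. Origin as for the hook.
- plunger: Tool with a round disc at its lower end, hanging in the stand, round black handle 20 mm thick, 54 mm above its collar; stays where it hangs. Origin as for the hook.
- cylinder: Graduated glass cylinder, 250 mm high, 36 mm thick, foot 62 mm across, standing loose. Origin: centre of its underside.
- washbottle: White wash bottle, 62 mm across, 177 mm high, its thin clear spout up to 228 mm, standing loose. Origin: centre of its underside.
- beaker: Glass beaker, 68 mm across, 85 mm high, standing loose. Origin: centre of its underside.
- reagent: Amber bottle with a blue cap, 58 mm across, 125 mm high, standing loose. Origin: centre of its underside.
- dishes: Stack of four clear dishes, 94 mm across, 60 mm high, standing loose. Origin: centre of its underside.
Not all that is in view belongs to the job. What is shaped like the hook but red is not meant. Of the things that look like the tray, take the one that is nearest to the robot's base at the start.

How it is judged:
By the outcome, as a careful person would: the job done as asked, in the order asked, and still so for the second after the job is handed in, with the robot touching nothing.
It also fails if it takes over 72 s, if anything falls off the work surface, if the arm or the gripper's body presses on something with over 40 N, if the wrist force passes 120 N, or if a joint passes its speed limit or range.

### The arm

A 6-joint arm with a two-finger parallel gripper is mounted at the origin on the work surface. World frame = base frame: x ahead of the robot, y to its left, z up, the work surface at z = 0. Lengths are in m, angles in rad, forces in N, time in s.
With the tool pointing down it reaches from about 0.375 to 0.975 m from the base axis. Payload 3.8 kg.
Tool frame: the origin (TCP) lies on the centre line of the jaws, within the pads' length; the fingertips stand 17 mm ahead of it and the grasp point (between the pads) lies 2 mm behind it (bot.tip_extent is the distance from the TCP to the fingertips, in m); z points along the fingers, y is the line along which they close (so a half turn about z gives the same grasp; the last joint's range is limited). The gripper opens to 85 mm and grips with 20 to 120 N. Pads are 22 mm wide; open, the fingers measure 114 mm over their backs; the gripper's body (76 mm by 85 mm) begins 54 mm behind the grasp point. The pads swing forward as they close: fully open they stand 13 mm farther back than shut.
Start: joints at [-1.323, 0.264, 1.604, -0, 1.274, -0.037], TCP at [0.19, -0.648, 0.248] pointing down, gripper open.
Joint ranges: [-2.63, 2.63], [-0.94, 2.18], [0.31, 2.57], [-1.31, 4.45], [0, 2.66], [-2.55, 2.55]. Speed limits (rad/s): [2.57, 2.57, 3.14, 3.14, 3.14, 3.14].

### API

Orientations are given as a rotation vector (axis times angle).
In Python, from workcell import readout, read_camera, finish_job, bot gives the robot as it stands.
- The arm moves only by the tool jog_arm, never from a script. Its argument "deltas" is one flat list of numbers, 7 for each row, row after row: the shift along the tool's x, y, z in m, then the turn, a rotation vector about the tool's x, y, z in degrees, then the gripper command: -1 is shut, 1 is fully open, values between are in proportion. A call has 1 to 8 rows; each row is the pose to reach, as a shift and turn from the pose commanded when the call began, along the tool's axes at that moment; what a row does not reach only later rows make up. A row lasts 1/10 s, in which the tool goes at most 50 mm and 8.59 degrees, less where a joint would pass 70% of its speed; a pose out of reach is approached as far as the arm can. A call with a gripper value outside its range is refused whole. The fingers move at their own pace and stop on an object; "squeeze" is the grip in N (left out, the last holds). Time passes only in rows, so rows that repeat a pose let the fingers close. It gives the time, the measured TCP pose, the force, the opening and the grip force at its end, in the units of the state.
- readout.read_state(): the state, without advancing time (a new reading comes with each control period).
- read_camera(name): name is "scene" or "top" or "wrist"; returns a dict with "color" (400x640x3 uint8, blue, green, red), "fx", "fy", "cx", "cy" (pixels), "origin" and "attitude" of the camera in the world. Camera axes: x right, y down, z forward; pixel columns grow to the right and rows downward; lengths in m; the calibration is good to about 2 mm. The wrist camera is an equidistant fisheye: a pixel r from the principal point sees the ray r / f radians off the axis. A picture is of the moment at which its call begins. There is no depth.
- finish_job(): hands the job in; it is judged then, once.
The state is a dict: "time": time; "q": joint angles; "joint_vel": joint speeds; "joint_torque": joint torques, N m; "tool_pos": TCP position; "tcp_rot": TCP orientation; "wrist_force": force on the tool from outside, world axes, zero at the start; "torque": the same for the moment, N m; "width": opening from 0.0 (shut) to 1.0 (fully open); "grip_force": force on a finger pad.
Only numpy, scipy, OpenCV 4.12 (cv2) and the standard library are available. Lean on these libraries where they do the work, as an engineer would, in place of code of your own. Each camera call takes 0.05 s, during which the arm holds its last target. There are 200 camera calls.

## Working session

There is one attempt and no reset: what is moved stays moved. The work goes in short steps, Python scripts to look and compute and a tool call to move; the robot and the scene stay as the last step left them, time stands still between calls to the robot, and variables do not carry over. Pictures are saved under pics/ and viewed, at most 10 in all, crops included, and the job is handed in when it is done.

Besides the shell and the picture viewer there is one more tool, called after "Call:" by a JSON object that holds its "op" and its "data", one argument or row to a line. jog_arm: Moves the arm, as the interface text tells. Its arguments: {"type":"object","properties":{"deltas":{"type":"array"},"squeeze":{"type":"number"}},"required":["deltas"]}

```bash
mkdir -p pics; ls
cat > h.py <<'E'
import numpy as np, cv2
from scipy.spatial.transform import Rotation as R
from workcell import readout, read_camera, finish_job, bot
def rot(a):
    a=np.array(a,float); return a if a.shape==(3,3) else R.from_rotvec(a).as_matrix() if a.size==3 else R.from_quat(a).as_matrix()
def ray(c,u,v,fish=False):
    x=(u-c["cx"])/c["fx"]; y=(v-c["cy"])/c["fy"]
    if fish:
        r=np.hypot(x,y); s=np.sin(r)/r if r>1e-9 else 1; d=np.array([x*s,y*s,np.cos(r)])
    else: d=np.array([x,y,1.])
    return np.array(c["origin"]), rot(c["attitude"])@d
def onz(c,u,v,z,fish=False):
    o,d=ray(c,u,v,fish); return o+d*(z-o[2])/d[2]
def proj(c,p,fish=False):
    q=rot(c["attitude"]).T@(np.array(p)-c["origin"])
    if fish:
        r=np.hypot(q[0],q[1]); t=np.arctan2(r,q[2]); q=np.array([q[0]/r*t,q[1]/r*t,1])
    return np.array([c["fx"]*q[0]/q[2]+c["cx"],c["fy"]*q[1]/q[2]+c["cy"]])
def tri(c1,p1,c2,p2):
    A=[];b=[]
    for c,p in((c1,p1),(c2,p2)):
        o,d=ray(c,*p); d=d/np.linalg.norm(d); M=np.eye(3)-np.outer(d,d); A.append(M); b.append(M@o)
    return np.linalg.lstsq(np.vstack(A),np.hstack(b),rcond=None)[0]
E
python3 - <<'E'
from h import *
import pickle
cs={n:read_camera(n) for n in("scene","top","wrist")}
pickle.dump(cs,open("c0.pkl","wb"))
for n,c in cs.items():
    cv2.imwrite(f"pics/{n}0.png",c["color"]); print(n,[c[k] for k in("fx","fy","cx","cy","origin","attitude")])
print(readout.read_state())
E
```

```text
pics
scene [431.29185160477357, 431.29185160477357, 313.80749349379823, 208.1634734863561, array([1.19403096, 1.10724527, 0.95742101]), array([-0.61817177, -2.44647135,  1.37963107])]
top [454.3972972844454, 454.3972972844454, 318.3157653314822, 204.94723781492615, array([ 0.2084199 , -0.11235422,  1.64601787]), array([-2.11692648,  2.11979504, -0.18812822])]
wrist [309.70691628693146, 309.70691628693146, 320.90452679977494, 202.91287841783668, array([ 0.26736551, -0.62497608,  0.37312943]), array([ 2.30179423, -1.72388207, -0.2770777 ])]
{'time': 0.15, 'q': array([-1.32289074e+00,  2.64622684e-01,  1.60510514e+00, -2.13087816e-05,
        1.27374761e+00, -3.69098821e-02]), 'joint_vel': array([-0.00023659, -0.002722  , -0.0047607 ,  0.0002232 , -0.00029753,
       -0.00094771]), 'joint_torque': array([ 3.33194212e-04, -5.15904415e+01, -3.67961919e+01, -1.28288507e-04,
        8.05780292e-03,  2.25782844e-05]), 'tool_pos': array([ 0.18950609, -0.64725381,  0.24719512]), 'tcp_rot': array([-3.10793811e+00, -4.45620751e-01,  3.43042806e-04]), 'wrist_force': array([ 0.13729696,  0.33497044, -0.76668202]), 'torque': array([0.01564384, 0.01273169, 0.04686686]), 'grip_force': 0.0, 'width': 0.9963171418858373}
```

View pics/scene0.png

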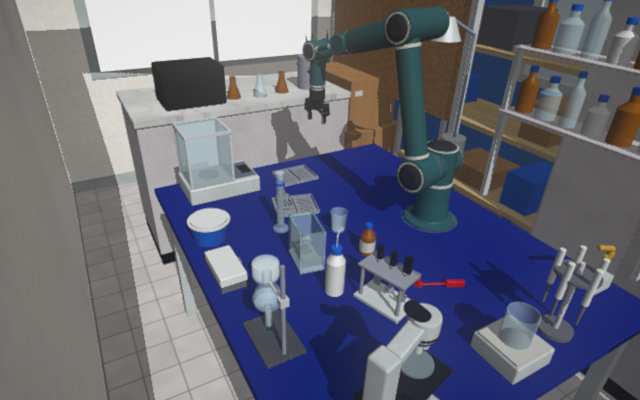

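View pics/top0.png

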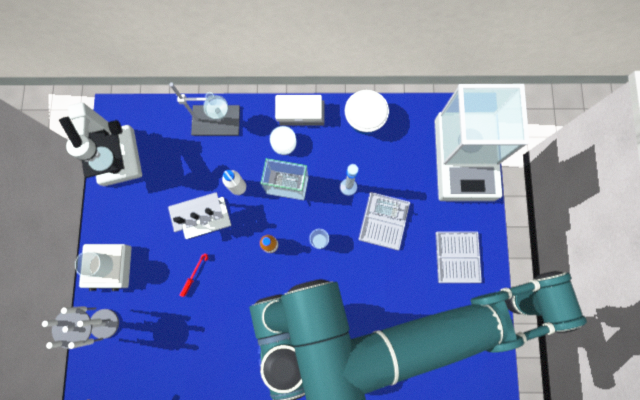

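The top view shows the stand near (200,215) with three black handles, the tank at (285,180), a tray with a basket at (385,220), another tray at (459,257) and the red decoy at (195,275). The scene view shows the same from the left.

Run:
```python
from h import *
import pickle
cs=pickle.load(open("c0.pkl","rb")); t=cs["top"]; s=cs["scene"]
a=t["color"][185:245,155:255]; b=t["color"][150:210,250:350]; d=t["color"][185:255,345:425]; e=s["color"][245:320,345:445]
f=lambda i,sz:cv2.resize(i,sz,interpolation=cv2.INTER_CUBIC)
im=np.zeros((600,800,3),np.uint8)
im[0:240,0:400]=f(a,(400,240)); im[0:240,400:]=f(b,(400,240)); im[240:590,0:400]=f(d,(400,350)); im[240:540,400:]=f(e,(400,300))
cv2.imwrite("pics/comp.png",im)
for n,(u,v,z) in dict(tray=(385,220,0.016),tray2=(459,257,.016),tank=(285,180,.16),stand=(200,215,.13)).items(): print(n,onz(t,u,v,z))
```

```text
tray [ 0.46165827 -0.33695531  0.016     ]
tray2 [ 0.3278235  -0.59647253  0.016     ]
tank [0.57616002 0.01526523 0.16      ]
stand [0.46235042 0.30471538 0.13      ]
```

View pics/comp.png

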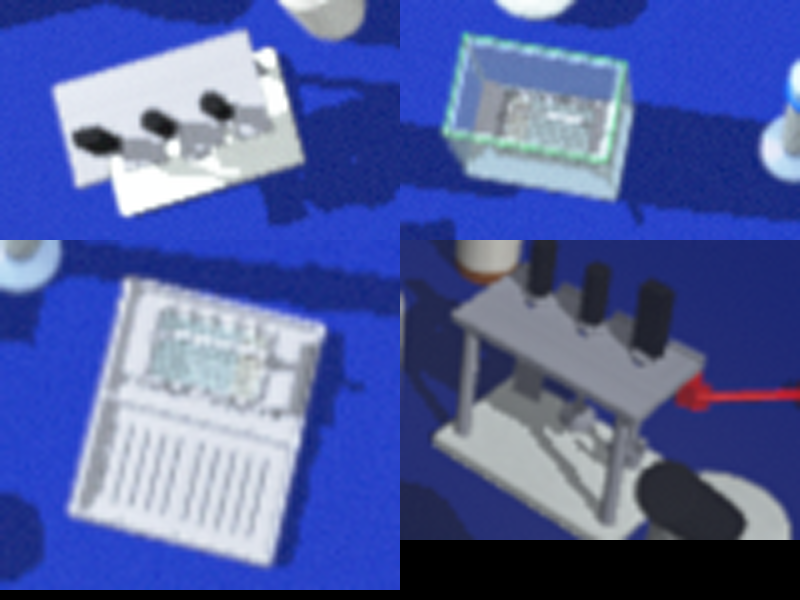

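The composite shows the block handle (the hook) in the left slot at crop (95,140), the tank rim in green, and the near tray with its empty bay on the robot's side.

Run:
```python
from h import *
import pickle
cs=pickle.load(open("c0.pkl","rb")); t=cs["top"]; s=cs["scene"]
def rect(name,pts,z):
    P=np.array([onz(t,u,v,z) for u,v in pts]); print(name,P[:,:2].round(3).tolist(),"mean",P.mean(0).round(3))
    for i in range(len(P)-1):
        d=P[i+1]-P[i]; print("  edge",np.linalg.norm(d).round(3),np.degrees(np.arctan2(d[1],d[0])).round(1))
A=lambda l:[(155+x/4,185+y/4) for x,y in l]; B=lambda l:[(250+(x-400)/4,150+y/4) for x,y in l]; D=lambda l:[(345+x/5,185+(y-240)/5) for x,y in l]
rect("plate",A([(77,187),(53,87),(247,30)]),.13)
rect("tank",B([(445,133),(465,35),(628,62),(612,162)]),.16)
rect("tray",D([(70,515),(125,277),(325,325),(275,565)]),.016)
E=lambda x,y:(345+(x-400)/4,245+(y-240)/4)
for n,a,b in(("hook top",(80,133),(655,287)),("mid top",(147,118),(597,265)),("low",(207,99),(543,243))):
    print(n,onz(t,*A([a])[0],.194 if n[0]=='h' else .184).round(3),tri(t,A([a])[0],s,E(*b)).round(3))
st=readout.read_state(); T=rot(st["tcp_rot"]); w=cs["wrist"]
print(T.round(3)); print("cam in tool",(T.T@(w["origin"]-st["tool_pos"])).round(4),(T.T@rot(w["attitude"])).round(3))
for n,u,v,z in(("cyl",350,187,0),("beaker",319,239,.08),("wash",240,187,0.),("reag",269,243,.12),("dish",283,140,.06)): print(n,onz(t,u,v,z).round(3))
```

```text
plate [[0.405, 0.389], [0.491, 0.415], [0.54, 0.251]] mean [0.479 0.351 0.13 ]
  edge 0.089 16.6
  edge 0.171 -73.2
tank [[0.565, 0.095], [0.651, 0.08], [0.626, -0.059], [0.54, -0.046]] mean [0.596 0.018 0.16 ]
  edge 0.087 -10.0
  edge 0.141 -99.9
  edge 0.088 171.4
tray [[0.389, -0.242], [0.564, -0.285], [0.528, -0.43], [0.353, -0.388]] mean [ 0.459 -0.336  0.016]
  edge 0.18 -13.9
  edge 0.149 -104.0
  edge 0.18 166.4
hook top [0.441 0.368 0.194] [0.443 0.367 0.193]
mid top [0.455 0.317 0.184] [0.456 0.316 0.184]
low [0.471 0.269 0.184] [0.472 0.269 0.18 ]
[[ 0.96   0.281 -0.   ]
 [ 0.281 -0.96   0.002]
 [ 0.    -0.002 -1.   ]]
cam in tool [ 0.081   0.0003 -0.1259] [[ 0.    -0.95  -0.312]
 [ 1.    -0.     0.001]
 [-0.001 -0.312  0.95 ]]
cyl [ 0.588 -0.213  0.   ]
beaker [ 0.386 -0.098  0.08 ]
wash [0.589 0.196 0.   ]
reag [0.368 0.07  0.12 ]
dish [0.751 0.033 0.06 ]
```

Call:
{"op": "jog_arm", "data": {
  "deltas": [0.03,-0.026,-0.01,0,0,-4,1,0.068,-0.058,-0.02,0,0,-8,1,0.109,-0.094,-0.031,0,0,-13,1,0.15,-0.129,-0.042,0,0,-18,1,0.19,-0.164,-0.053,0,0,-23,1,0.231,-0.199,-0.065,0,0,-28,1,0.258,-0.222,-0.073,0,0,-31,1,0.272,-0.234,-0.077,0,0,-32,1]
}}

```text
time: 0.95
tool_pos: [0.3865, -0.3439, 0.3264]
tcp_rot: [2.863, 1.291, 0.002]
wrist_force: [0.0, -0.6, -0.0]
width: 1.0
grip_force: 0.0
```

Run:
```python
from h import *
import pickle
c=read_camera("wrist"); st=readout.read_state(); pickle.dump((c,st),open("w1.pkl","wb")); cv2.imwrite("pics/w1.png",c["color"])
print(st["tool_pos"],rot(st["tcp_rot"]).round(3)[:,0],c["origin"])
```

```text
[ 0.38805444 -0.34220301  0.32714294] [0.661 0.75  0.004] [ 0.44026348 -0.28389415  0.45249333]
```

View pics/w1.png

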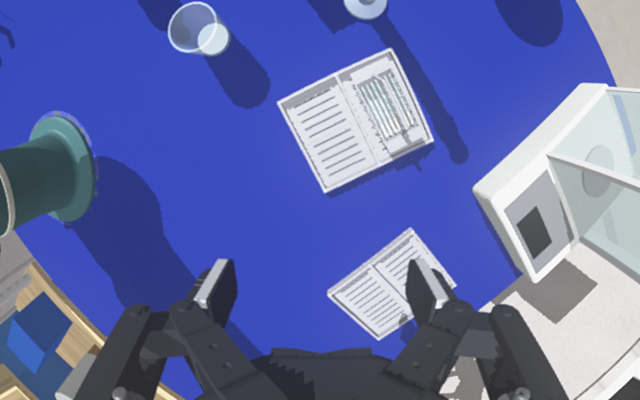

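The wrist view shows the near tray with corners at about (278,101), (390,50), (433,141) and (326,192). Its left bay is empty.

Call:
{"op": "jog_arm", "data": {
  "deltas": [0.03,-0.005,-0.006,0,0,-3,1,0.075,-0.011,-0.016,0,0,-7,1,0.124,-0.018,-0.026,0,0,-11,1,0.173,-0.026,-0.036,0,0,-16,1,0.222,-0.033,-0.046,0,0,-20,1,0.271,-0.04,-0.057,0,0,-25,1,0.32,-0.048,-0.067,0,0,-29,1,0.35,-0.052,-0.073,0,0,-31,1]
}}

```text
time: 1.8
tool_pos: [0.5801, -0.0482, 0.3987]
tcp_rot: [-2.415, -2.01, -0.001]
wrist_force: [0.6, -0.2, 0.8]
width: 0.997
grip_force: 0.0
```

Run:
```python
from h import *
import pickle
c,_=pickle.load(open("w1.pkl","rb"))
P=np.array([onz(c,u,v,.016,True) for u,v in[(278,101),(390,50),(433,141),(326,192)]]); print(P.round(3),P.mean(0))
for i in range(4):
    d=P[(i+1)%4]-P[i]; print(np.linalg.norm(d).round(3),np.degrees(np.arctan2(d[1],d[0])).round(1))
c=read_camera("wrist"); st=readout.read_state(); pickle.dump((c,st),open("w2.pkl","wb")); cv2.imwrite("pics/w2.png",c["color"])
print(st["tool_pos"],rot(st["tcp_rot"]).round(3)[:,0],c["origin"])
```

```text
[[ 0.4   -0.24   0.016]
 [ 0.568 -0.287  0.016]
 [ 0.534 -0.429  0.016]
 [ 0.363 -0.384  0.016]] [ 0.46614938 -0.33504492  0.016     ]
0.174 -15.7
0.146 -103.5
0.176 165.2
0.149 75.4
[ 0.58239849 -0.04488714  0.39923748] [0.179 0.984 0.005] [0.59542908 0.03054353 0.52478854]
```

View pics/w2.png

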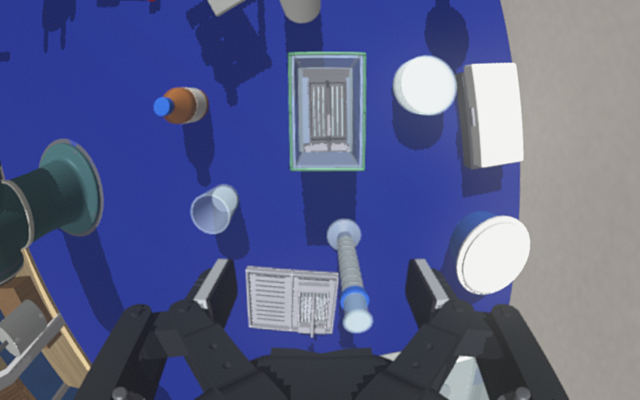

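The view shows the tank rim from (289,53) to (365,170) with the basket and bail inside it. I'll zoom into that while moving on to the stand.

Call:
{"op": "jog_arm", "data": {
  "deltas": [0.025,-0.014,0.0,0,0,-3,1,0.065,-0.036,0.005,0,0,-7,1,0.107,-0.06,0.01,0,0,-11,1,0.15,-0.084,0.02,0,0,-15,1,0.193,-0.108,0.03,0,0,-19,1,0.236,-0.132,0.04,0,0,-23,1,0.279,-0.157,0.055,0,0,-26,1,0.322,-0.181,0.07,0,0,-27,1]
}}

```text
time: 2.65
tool_pos: [0.4611, 0.2965, 0.329]
tcp_rot: [1.882, 2.515, 0.0]
wrist_force: [1.3, 0.1, 0.2]
width: 1.001
grip_force: 0.0
```

Call:
{"op": "jog_arm", "data": {
  "deltas": [0.013,-0.002,0.01,0,0,0,0.2,0.013,-0.002,0.01,0,0,0,0.2]
}}

```text
time: 2.85
tool_pos: [0.4546, 0.3079, 0.317]
tcp_rot: [-1.879, -2.516, 0.007]
wrist_force: [0.1, -0.7, -0.6]
width: 0.696
grip_force: 0.0
```

Run:
```python
from h import *
import pickle
c=read_camera("wrist"); st=readout.read_state(); pickle.dump((c,st),open("w3.pkl","wb")); cv2.imwrite("pics/w3.png",c["color"])
print(st["tool_pos"],rot(st["tcp_rot"]).round(3)[:,0],c["origin"])
w,_=pickle.load(open("w2.pkl","rb"))
a=cv2.resize(w["color"][45:180,282:372],(400,600),interpolation=cv2.INTER_CUBIC)
p=proj(c,[.442,.366,.194],True).astype(int); p2=proj(c,[.442,.366,.134],True); print(p,p2)
x0,y0=p[0]-40,max(0,p[1]-60)
b=cv2.resize(c["color"][y0:y0+120,x0:x0+80],(400,600),interpolation=cv2.INTER_CUBIC); print(x0,y0)
cv2.imwrite("pics/comp2.png",np.hstack([a,b]))
```

```text
[0.4558011  0.30682079 0.31823052] [-0.282  0.959 -0.002] [0.43321579 0.38499004 0.44291199]
[325 129] [325.15807861 124.66019508]
285 69
```

View pics/comp2.png

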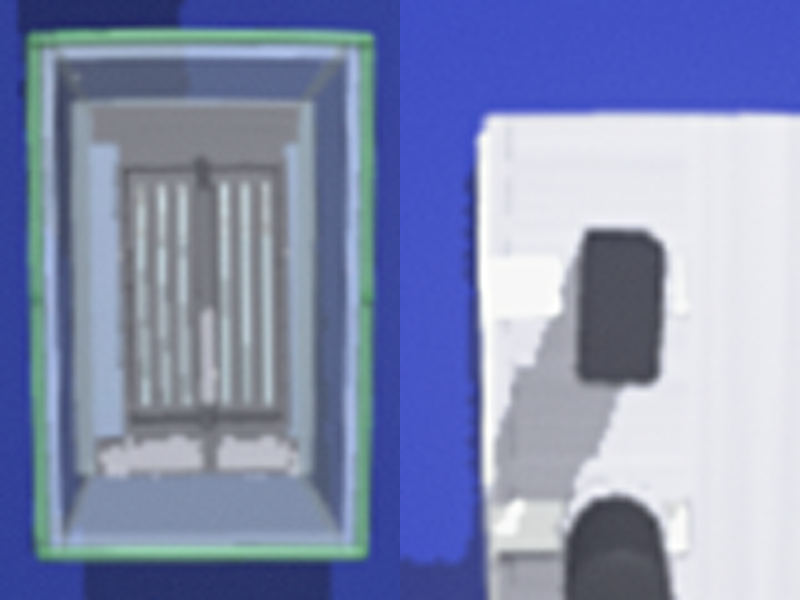

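The left crop shows the basket centred near crop (205,293), with its bail line from (203,165) to (207,420). The right crop shows the hook's block handle at crop x 577–663, y 230–383, nearly aligned with the tool.

Run:
```python
from h import *
import pickle
w,_=pickle.load(open("w2.pkl","rb")); c,st=pickle.load(open("w3.pkl","rb"))
L=lambda x,y,z:onz(w,282+x*90/400,45+y*135/600,z,True)
yaw=lambda a,b:np.degrees(np.arctan2(*(b-a)[[1,0]])).round(1)
P=[L(*p,.16) for p in[(28,35),(374,35),(368,558),(40,558)]]
print("tank",np.mean(P,0).round(4),yaw(P[3],P[0]),yaw(P[2],P[1]),yaw(P[0],P[1]),yaw(P[3],P[2]),[np.linalg.norm(P[i]-P[i-1]).round(3) for i in range(4)])
P=[L(*p,.055) for p in[(125,172),(277,168),(285,413),(127,416)]]
print("basket",np.mean(P,0).round(4),yaw(P[3],P[0]),yaw(P[2],P[1]),[np.linalg.norm(P[i]-P[i-1]).round(3) for i in range(4)])
a,b=L(203,165,.054),L(207,420,.054); print("legs",(a+b)/2,yaw(b,a),np.linalg.norm(a-b)); print("bar pt",L(204.5,280,.094),L(206,370,.094))
T=rot(st["tcp_rot"])
K=lambda x,y,z:onz(c,285+(x-400)/5,69+y/5,z,True)
P=[K(*p,.194) for p in[(582,230),(663,230),(659,383),(577,383)]]
m=np.mean(P,0); print("hook",m,yaw(P[3],P[0]),yaw(P[2],P[1]),yaw(P[0],P[1]),yaw(P[3],P[2]),[np.linalg.norm(P[i]-P[i-1]).round(3) for i in range(4)])
print("tool yaw",np.degrees(np.arctan2(T[1,0],T[0,0])),"delta tool",T.T@(np.r_[m[:2],.164]-readout.read_state()["tool_pos"]),readout.read_state()["tool_pos"])
```

```text
tank [0.6023 0.0211 0.16  ] 80.2 79.9 -10.1 -10.4 [np.float64(0.141), np.float64(0.09), np.float64(0.141), np.float64(0.089)]
basket [0.6046 0.0195 0.055 ] 79.8 81.9 [np.float64(0.084), np.float64(0.051), np.float64(0.084), np.float64(0.054)]
legs [0.60501196 0.01919356 0.054     ] 80.6 0.08752755606171969
bar pt [0.60472395 0.02411597 0.094     ] [ 0.60014782 -0.00375034  0.094     ]
hook [0.44459523 0.36617838 0.194     ] 104.7 105.5 16.8 16.7 [np.float64(0.025), np.float64(0.013), np.float64(0.025), np.float64(0.013)]
tool yaw 106.4010903579224 delta tool [0.06035771 0.00638046 0.15411744] [0.4558011  0.30682079 0.31823052]
```

Call:
{"op": "jog_arm", "data": {
  "deltas": [0.03,0.003,0.03,0,0,1,0.2,0.06,0.006,0.07,0,0,1,0.2,0.06,0.006,0.09,0,0,1,0.2,0.06,0.006,0.09,0,0,1,0.2,0.06,0.006,0.09,0,0,1,0.2]
}}

```text
time: 3.4
tool_pos: [0.4466, 0.3652, 0.2304]
tcp_rot: [1.908, 2.495, 0.001]
wrist_force: [-0.7, -0.8, 0.5]
width: 0.599
grip_force: 0.0
```

Run:
```python
from h import *
c=read_camera("wrist"); st=readout.read_state(); T=rot(st["tcp_rot"])
print(st["tool_pos"],np.degrees(np.arctan2(T[1,0],T[0,0])),T[:,2].round(3),T.T@(np.array([.444,.3665,.164])-st["tool_pos"]))
cv2.imwrite("pics/w4.png",c["color"])
# dark block outline near projected handle top
g=cv2.cvtColor(c["color"],cv2.COLOR_BGR2GRAY); p=proj(c,[.444,.3665,.194],True); print(p)
n,lab,s,ce=cv2.connectedComponentsWithStats((g<90).astype(np.uint8))
for i in range(1,n):
    if s[i,4]>150 and np.hypot(*(ce[i]-p))<60:
        r=cv2.minAreaRect(np.argwhere(lab==i)[:,::-1].astype(np.float32)); print(s[i],r)
```

```text
[0.44709667 0.36572337 0.23155577] 105.19847375320055 [ 0.003  0.001 -1.   ] [ 0.00152654 -0.00297013  0.06754867]
[315.51052698 242.86093986]
```

Call:
{"op": "jog_arm", "data": {
  "deltas": [0.001,-0.003,0.02,0,0,0,0.2,0.001,-0.003,0.045,0,0,0,0.2,0.001,-0.003,0.062,0,0,0,0.2,0.001,-0.003,0.067,0,0,0,0.2,0.001,-0.003,0.067,0,0,0,0.0,0.001,-0.003,0.067,0,0,0,-0.4,0.001,-0.003,0.067,0,0,0,-1,0.001,-0.003,0.067,0,0,0,-1],
  "squeeze": 40
}}

```text
time: 4.25
tool_pos: [0.4432, 0.3673, 0.1645]
tcp_rot: [1.905, 2.497, 0.005]
wrist_force: [-0.4, -0.7, 5.4]
width: 0.159
grip_force: 39.4
```

Call:
{"op": "jog_arm", "data": {
  "deltas": [0,0,0,0,0,0,-1,0,0,0,0,0,0,-1,0,0,0,0,0,0,-1],
  "squeeze": 70
}}

```text
time: 4.55
tool_pos: [0.4432, 0.3673, 0.1646]
tcp_rot: [1.904, 2.497, 0.004]
wrist_force: [0.1, -0.9, 5.9]
width: 0.156
grip_force: 68.3
```

Run:
```python
from h import *
c=read_camera("wrist"); st=readout.read_state(); T=rot(st["tcp_rot"])
print(st["tool_pos"],np.degrees(np.arctan2(T[1,0],T[0,0])),T[:,2].round(3),st["wrist_force"],st["torque"],st["width"],st["grip_force"])
a=cv2.resize(c["color"][150:400,170:470],(600,500),interpolation=cv2.INTER_CUBIC)
cv2.imwrite("pics/w5.png",a)
```

```text
[0.44318251 0.36732625 0.1645722 ] 105.3314014108465 [ 0.003  0.002 -1.   ] [-0.67602208 -1.88095658  6.56166971] [-0.22712427  0.06191577 -0.00558969] 0.15641375374919403 68.29559683799744
```

View pics/w5.png

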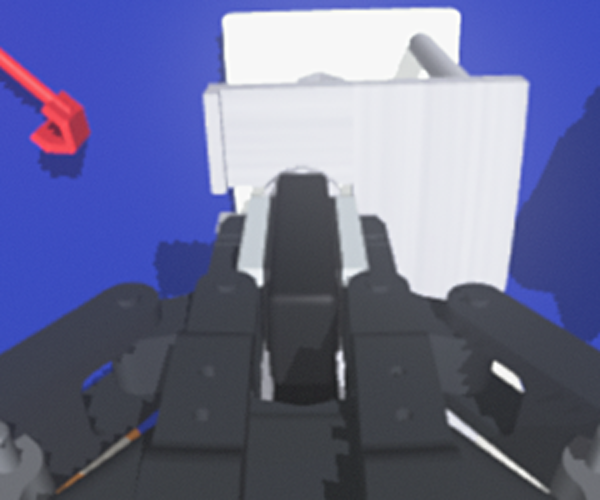

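The view shows the handle between both pads, with the stand plate behind it. The grip opening of 13.3 mm matches the 14 mm handle. I'll lift it, draw it out to the front and raise it.

Call:
{"op": "jog_arm", "data": {
  "deltas": [0,0,-0.004,0,0,0,-1,0,0,-0.011,0,0,0,-1,0,-0.004,-0.012,0,0,0,-1,0,-0.016,-0.012,0,0,0,-1,-0.001,-0.032,-0.012,0,0,0,-1,-0.001,-0.048,-0.012,0,0,0,-1,-0.0015,-0.06,-0.012,0,0,0,-1,-0.0015,-0.064,-0.012,0,0,0,-1],
  "squeeze": 90
}}

```text
time: 5.4
tool_pos: [0.3789, 0.3476, 0.1741]
tcp_rot: [-1.904, -2.498, 0.002]
wrist_force: [-0.0, 1.1, -1.6]
width: 0.151
grip_force: 87.6
```

Call:
{"op": "jog_arm", "data": {
  "deltas": [0,0,-0.015,0,0,0,-1,0,0,-0.045,0,0,0,-1,0,0,-0.085,0,0,0,-1,0,0,-0.13,0,0,0,-1,0,0,-0.175,0,0,0,-1,0,0,-0.205,0,0,0,-1,0,0,-0.22,0,0,0,-1]
}}

```text
time: 6.1
tool_pos: [0.3822, 0.3493, 0.4002]
tcp_rot: [1.905, 2.496, 0.013]
wrist_force: [0.3, 0.5, -1.5]
width: 0.157
grip_force: 87.8
```

Run:
```python
from h import *
st=readout.read_state(); T=rot(st["tcp_rot"]); 
print(st["time"],st["tool_pos"],np.degrees(np.arctan2(T[1,0],T[0,0])),st["wrist_force"],st["width"],"goto",T.T@(np.array([.629,.0145,.385])-st["tool_pos"]))
```

```text
6.1 [0.38222958 0.34930282 0.40021513] 105.30606400032038 [ 0.28045058  0.49459707 -1.46767874] 0.1565719502560485 goto [-0.38811595  0.14952805  0.01508109]
```

Call:
{"op": "jog_arm", "data": {
  "deltas": [-0.02,0.008,0,0,0,2,-1,-0.055,0.021,0,0,0,5,-1,-0.1,0.038,0,0,0,8,-1,-0.145,0.056,0,0,0,11,-1,-0.19,0.073,0,0,0,14,-1,-0.235,0.09,0,0,0,17,-1,-0.28,0.108,0,0,0,20,-1,-0.32,0.123,0,0,0,23,-1]
}}

```text
time: 6.9
tool_pos: [0.585, 0.0699, 0.3937]
tcp_rot: [-2.368, -2.064, 0.002]
wrist_force: [-0.5, 0.9, -0.7]
width: 0.154
grip_force: 87.7
```

Run:
```python
from h import *
st=readout.read_state(); T=rot(st["tcp_rot"]); 
print(st["time"],st["tool_pos"],np.degrees(np.arctan2(T[1,0],T[0,0])),"goto",T.T@(np.array([.629,.0145,.385])-st["tool_pos"]))
```

```text
6.9 [0.58501433 0.06985273 0.39366826] 82.1373782807953 goto [-0.04881103  0.05115305  0.0086401 ]
```

Call:
{"op": "jog_arm", "data": {
  "deltas": [-0.025,0.025,0.005,0,0,2,-1,-0.045,0.047,0.03,0,0,2.3,-1,-0.049,0.051,0.045,0,0,2.3,-1,-0.049,0.051,0.047,0,0,2.3,-1,-0.049,0.051,0.047,0,0,2.3,-1,-0.049,0.051,0.047,0,0,2.3,-1]
}}

```text
time: 7.5
tool_pos: [0.6278, 0.0179, 0.3487]
tcp_rot: [2.405, 2.021, 0.002]
wrist_force: [0.2, -0.5, -0.8]
width: 0.149
grip_force: 87.8
```

Run:
```python
from h import *
import pickle
c=read_camera("wrist"); s=read_camera("scene"); st=readout.read_state(); T=rot(st["tcp_rot"]); pickle.dump((c,s,st),open("w6.pkl","wb"))
print(st["tool_pos"],np.degrees(np.arctan2(T[1,0],T[0,0])),T[:,2].round(3),c["origin"])
H=lambda x,y,z:st["tool_pos"]+T@np.array([0,0,.0346])+T@np.array([y,-x,-z])
for n,p in(("tip",H(.016,0,-.082)),("bottom",H(.008,0,-.105)),("bar",[.6035,.019,.094])): print(n,np.round(p,4),proj(c,p,True),proj(s,p))
a=cv2.resize(c["color"][130:330,220:420],(500,500),interpolation=cv2.INTER_CUBIC)
p=proj(s,[.605,.02,.16]).astype(int); print(p)
b=cv2.resize(s["color"][p[1]-70:p[1]+80,p[0]-45:p[0]+45],(300,500),interpolation=cv2.INTER_CUBIC)
cv2.imwrite("pics/w6.png",np.hstack([a,b]))
```

```text
[0.62804575 0.01791982 0.34929308] 80.10217870161587 [ 0.003  0.    -1.   ] [0.64232992 0.09678111 0.47474783]
tip [0.6126 0.0207 0.2327] [300.65886138 203.54051869] [303.53133372 205.09407642]
bottom [0.6205 0.0193 0.2097] [311.19971281 195.4496156 ] [301.17558367 211.39466039]
bar [0.6035 0.019  0.094 ] [300.54318926 171.36045649] [305.26575773 238.51536588]
[305 222]
```

View pics/w6.png

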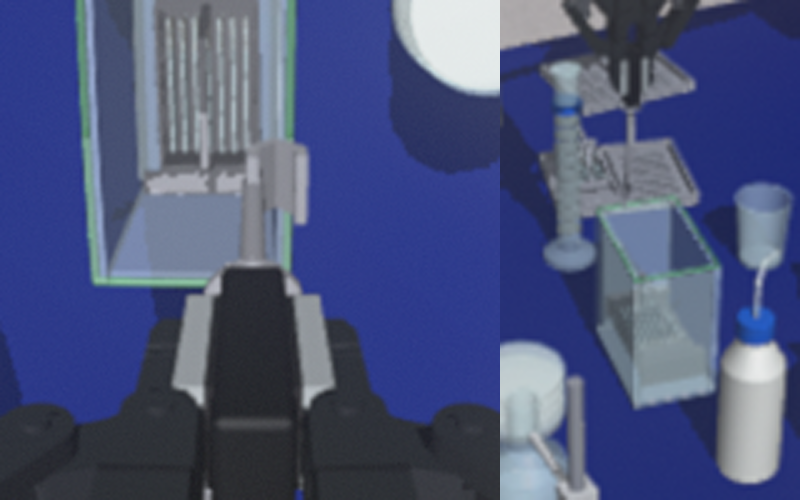

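The wrist crop shows the J reaching to the right of the rod, with its tip face at crop column 302–308. That is the tool +y side, away from the robot. The bail is at crop column 205. So I have to go down on the robot's side of the bar.

Call:
{"op": "jog_arm", "data": {
  "deltas": [-0.001,-0.015,0,0,0,0,-1,-0.002,-0.038,0,0,0,0,-1,-0.003,-0.05,0,0,0,0,-1,-0.003,-0.052,0,0,0,0,-1,-0.003,-0.052,0,0,0,0,-1,-0.003,-0.052,0,0,0,0,-1]
}}

```text
time: 8.2
tool_pos: [0.5768, 0.023, 0.3479]
tcp_rot: [2.405, 2.019, 0.001]
wrist_force: [0.3, -1.2, -1.9]
width: 0.15
grip_force: 88.0
```

Run:
```python
from h import *
import pickle
c=read_camera("wrist"); st=readout.read_state(); T=rot(st["tcp_rot"]); pickle.dump((c,st),open("w7.pkl","wb"))
print(st["tool_pos"],np.degrees(np.arctan2(T[1,0],T[0,0])),T[:,2].round(3))
H=lambda x,y,z:st["tool_pos"]+T@np.array([0,0,.0346])+T@np.array([-y,x,-z])
for n,p in(("tip",H(.016,0,-.082)),("bar",[.605,.0192,.094])): print(n,np.round(p,4),proj(c,p,True)-[240,110])
print("goto",T.T@(np.array([.5764,.0242,.2016])-st["tool_pos"]))
cv2.imwrite("pics/w7.png",cv2.resize(c["color"][110:260,240:440],(800,600),interpolation=cv2.INTER_CUBIC))
```

```text
[0.57684032 0.02287248 0.34761275] 80.02266458781068 [ 0.001 -0.    -1.   ]
tip [0.5927 0.0201 0.231 ] [98.87560999 93.35572754]
bar [0.605  0.0192 0.094 ] [102.36892076  58.05953797]
goto [ 0.00122993 -0.00075306  0.14601233]
```

View pics/w7.png

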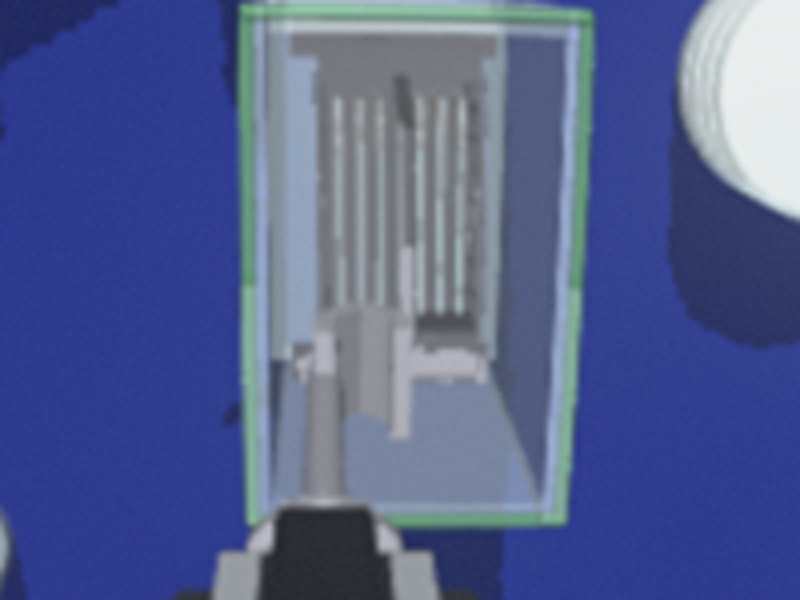

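The tip face is at column about 401 and the bar at about 406, both within 1–2 mm of prediction. I'll descend beside the bar with a small -y correction.

Call:
{"op": "jog_arm", "data": {
  "deltas": [0.001,-0.002,0.006,0,0,0,-1,0.001,-0.002,0.022,0,0,0,-1,0.001,-0.002,0.042,0,0,0,-1,0.001,-0.002,0.062,0,0,0,-1,0.001,-0.002,0.082,0,0,0,-1,0.001,-0.002,0.096,0,0,0,-1,0.001,-0.002,0.102,0,0,0,-1,0.001,-0.002,0.102,0,0,0,-1]
}}

```text
time: 9.05
tool_pos: [0.5737, 0.0242, 0.2438]
tcp_rot: [-2.405, -2.019, 0.003]
wrist_force: [-0.3, 1.2, -0.6]
width: 0.148
grip_force: 88.0
```

Run:
```python
from h import *
import pickle
c=read_camera("wrist"); st=readout.read_state(); T=rot(st["tcp_rot"]); pickle.dump((c,st),open("w8.pkl","wb"))
print(st["tool_pos"],np.degrees(np.arctan2(T[1,0],T[0,0])),st["wrist_force"])
H=lambda x,y,z:st["tool_pos"]+T@np.array([0,0,.0346])+T@np.array([-y,x,-z])
for n,p in(("tip",H(.016,0,-.082)),("bar",[.605,.0192,.094])): print(n,np.round(p,4),proj(c,p,True))
print("goto",T.T@(np.array([.5764,.0242,.2016])-st["tool_pos"]))
```

```text
[0.57437399 0.02419272 0.24515022] 80.0155108559905 [ 0.03658234 -0.51527306 -1.21272248]
tip [0.5901 0.0214 0.1285] [340.17496072 203.68964958]
bar [0.605  0.0192 0.094 ] [354.23119613 191.5731459 ]
goto [0.00036357 0.00202184 0.0435489 ]
```

Call:
{"op": "jog_arm", "data": {
  "deltas": [0,0.001,0.01,0,0,0,-1,0,0.001,0.025,0,0,0,-1,0,0.001,0.038,0,0,0,-1,0,0.001,0.043,0,0,0,-1,0,0.001,0.043,0,0,0,-1,0,0.006,0.043,0,0,0,-1,0,0.013,0.043,0,0,0,-1,0,0.018,0.043,0,0,0,-1]
}}

```text
time: 9.9
tool_pos: [0.5936, 0.021, 0.2034]
tcp_rot: [2.405, 2.019, 0.002]
wrist_force: [0.5, 0.4, -0.7]
width: 0.147
grip_force: 88.0
```

Call:
{"op": "jog_arm", "data": {
  "deltas": [0,0.002,0,0,0,0,-1,0,0.003,0,0,0,0,-1,0,0.003,0,0,0,0,-1]
}}

```text
time: 10.2
tool_pos: [0.5953, 0.0206, 0.2026]
tcp_rot: [-2.406, -2.02, -0.0]
wrist_force: [0.8, -0.3, -1.4]
width: 0.153
grip_force: 88.0
```

Run:
```python
from h import *
import pickle
c=read_camera("wrist"); st=readout.read_state(); T=rot(st["tcp_rot"]); pickle.dump((c,st),open("w9.pkl","wb"))
print(st["tool_pos"],np.degrees(np.arctan2(T[1,0],T[0,0])),st["wrist_force"])
H=lambda x,y,z:st["tool_pos"]+T@np.array([0,0,.0346])+T@np.array([-y,x,-z])
for n,p in(("tip",H(.016,0,-.082)),("bar",[.605,.0192,.094])): print(n,np.round(p,4),(proj(c,p,True)-[280,130])*5)
d=np.array([.605,.0192,.094])-st["tool_pos"]; print("bar in tool",T.T@d)
cv2.imwrite("pics/w9.png",cv2.resize(c["color"][130:250,280:440],(800,600),interpolation=cv2.INTER_CUBIC))
```

```text
[0.5950792  0.0205583  0.20248488] 80.01126465673133 [-0.6247722   0.48815029 -1.73152551]
tip [0.6108 0.0178 0.0859] [293.59160323 366.77419664]
bar [0.605  0.0192 0.094 ] [259.22082141 380.42870905]
bar in tool [0.00038293 0.01002815 0.10848284]
```

View pics/w9.png

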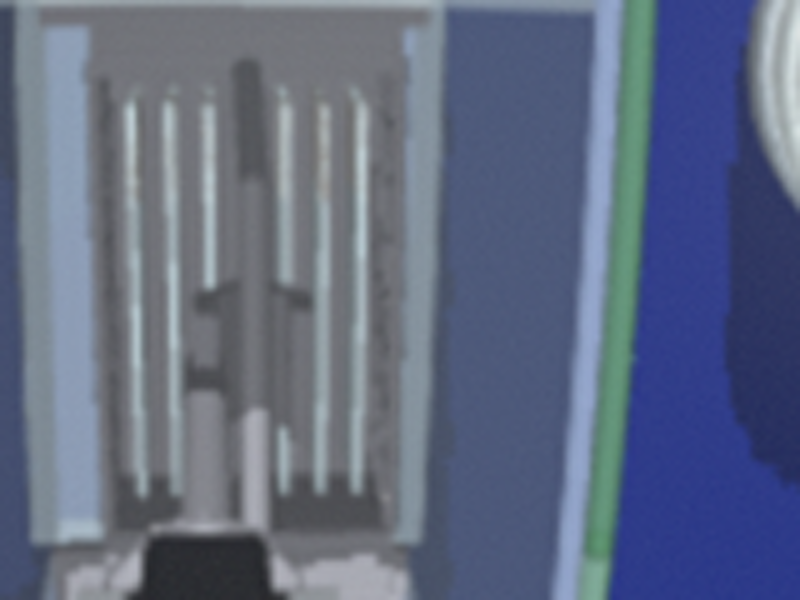

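The bar (column 253) lies between the rod (206) and the tip (about 305), at hook x ≈ 7.7 mm, which is right over the seat. I'll lift slowly.

Call:
{"op": "jog_arm", "data": {
  "deltas": [0,0,-0.004,0,0,0,-1,0,0,-0.01,0,0,0,-1,0,0,-0.015,0,0,0,-1,0,0,-0.018,0,0,0,-1,0,0,-0.021,0,0,0,-1,0,0,-0.024,0,0,0,-1,0,0,-0.028,0,0,0,-1,0,0,-0.031,0,0,0,-1]
}}

```text
time: 11.05
tool_pos: [0.5948, 0.0206, 0.2332]
tcp_rot: [-2.406, -2.019, 0.001]
wrist_force: [0.6, 0.4, -4.2]
width: 0.153
grip_force: 87.6
```

Call:
{"op": "jog_arm", "data": {
  "deltas": [0,0,-0.003,0,0,0,-1,0,0,-0.004,0,0,0,-1,0,0,-0.004,0,0,0,-1]
}}

```text
time: 11.35
tool_pos: [0.5952, 0.0206, 0.2377]
tcp_rot: [2.406, 2.02, 0.0]
wrist_force: [0.2, 0.5, -3.7]
width: 0.151
grip_force: 87.6
```

Run:
```python
from h import *
st=readout.read_state(); T=rot(st["tcp_rot"]); print(st["tool_pos"],np.degrees(np.arctan2(T[1,0],T[0,0])),T[:,2].round(3),st["wrist_force"],st["width"])
```

```text
[0.59520052 0.02056828 0.2377065 ] 80.01643726091602 [ 0. -0. -1.] [ 0.16242293  0.48692575 -3.68975051] 0.1511408998338405
```

Call:
{"op": "jog_arm", "data": {
  "deltas": [0,0,-0.004,0,0,0,-1,0,0,-0.012,0,0,0,-1,0,0,-0.024,0,0,0,-1,0,0,-0.038,0,0,0,-1,0,0,-0.052,0,0,0,-1,0,0,-0.066,0,0,0,-1,0,0,-0.08,0,0,0,-1,0,0,-0.094,0,0,0,-1]
}}

```text
time: 12.15
tool_pos: [0.5952, 0.0206, 0.3331]
tcp_rot: [2.406, 2.02, 0.001]
wrist_force: [0.7, 0.5, -3.2]
width: 0.155
grip_force: 87.6
```

Call:
{"op": "jog_arm", "data": {
  "deltas": [0,0,-0.014,0,0,0,-1,0,0,-0.028,0,0,0,-1,0,0,-0.042,0,0,0,-1,0,0,-0.054,0,0,0,-1,0,0,-0.064,0,0,0,-1,0,0,-0.071,0,0,0,-1,0,0,-0.075,0,0,0,-1,0,0,-0.076,0,0,0,-1]
}}

```text
time: 12.95
tool_pos: [0.5952, 0.0206, 0.4078]
tcp_rot: [2.406, 2.02, 0.0]
wrist_force: [0.5, -0.8, -4.1]
width: 0.154
grip_force: 87.6
```

Run:
```python
from h import *
import pickle
c=read_camera("wrist"); s=read_camera("scene"); st=readout.read_state(); T=rot(st["tcp_rot"]); pickle.dump((c,s,st),open("w10.pkl","wb")); print(st["tool_pos"],np.degrees(np.arctan2(T[1,0],T[0,0])),st["wrist_force"])
B=np.array([.420,-.324]); 
# hook yaw for tray: tool y yaw -14.3; seat 8 mm ahead along tool y
a=np.radians(-14.3); t=B-.008*np.array([np.cos(a),np.sin(a)]); print("TCP target",t,"place z",.004+.072+.095+.0346)
for p in([.40,-.02],[.39,-.15],t): print(p,T.T@(np.r_[p,.40]-st["tool_pos"]))
```

```text
[0.59498676 0.02058978 0.40705439] 80.01791515787357 [ 0.28790514 -0.38068113 -4.26776784]
TCP target [ 0.41224787 -0.32202401] place z 0.20559999999999998
[0.4, -0.02] [-0.07377342 -0.18499374  0.00720608]
[0.39, -0.15] [-0.20353889 -0.17230812  0.00721397]
[ 0.41224787 -0.32202401] [-0.36910234 -0.12057835  0.00719681]
```

The basket hangs clear, with the force reading constant. I'll compute a smooth carry profile.

Run:
```python
from h import *
P0=np.array([.5952,.0206]);P1=np.array([.4122,-.322]);n=np.array([-.88,.47]);N=32
mj=lambda s:10*s**3-15*s**4+6*s**5
pos=lambda k:(lambda s:P0+s*(P1-P0)+.015*np.sin(np.pi*s)**2*n)(mj(k/N))
yaw=lambda k:80.0-4.3*mj(k/N)
for b in range(0,N,8):
    a=np.radians(yaw(b)); X=np.array([np.cos(a),np.sin(a)]);Y=np.array([np.sin(a),-np.cos(a)])
    print([(round(float((pos(k)-pos(b))@X),4),round(float((pos(k)-pos(b))@Y),4),round(yaw(b)-yaw(k),1)) for k in range(b+1,b+9)])
```

```text
[(-0.0001, -0.0, 0.0), (-0.0008, -0.0003, 0.0), (-0.0026, -0.0009, 0.0), (-0.0059, -0.002, 0.1), (-0.0109, -0.0037, 0.1), (-0.0179, -0.0062, 0.2), (-0.0268, -0.0096, 0.3), (-0.0377, -0.0139, 0.4)]
[(-0.0128, -0.0053, 0.2), (-0.0275, -0.0117, 0.3), (-0.0437, -0.019, 0.5), (-0.0614, -0.027, 0.7), (-0.0803, -0.0355, 1.0), (-0.1003, -0.0441, 1.2), (-0.1212, -0.0522, 1.5), (-0.1427, -0.0595, 1.7)]
[(-0.022, -0.0058, 0.3), (-0.0438, -0.0106, 0.5), (-0.0652, -0.0145, 0.7), (-0.0857, -0.0179, 1.0), (-0.1049, -0.021, 1.2), (-0.1224, -0.0239, 1.4), (-0.1381, -0.0267, 1.6), (-0.1518, -0.0294, 1.7)]
[(-0.0115, -0.0022, 0.1), (-0.0209, -0.0041, 0.2), (-0.0281, -0.0057, 0.3), (-0.0333, -0.0069, 0.4), (-0.0367, -0.0077, 0.4), (-0.0385, -0.0082, 0.4), (-0.0392, -0.0084, 0.4), (-0.0393, -0.0084, 0.4)]
```

Call:
{"op": "jog_arm", "data": {
  "deltas": [0,0,0,0,0,0,-1,-0.001,-0.0003,0,0,0,0,-1,-0.0026,-0.0009,0,0,0,0,-1,-0.0059,-0.002,0,0,0,0.1,-1,-0.0109,-0.0037,0,0,0,0.1,-1,-0.0179,-0.0062,0,0,0,0.2,-1,-0.0268,-0.0096,0,0,0,0.3,-1,-0.0377,-0.0139,0,0,0,0.4,-1]
}}

```text
time: 13.85
tool_pos: [0.5744, -0.0149, 0.4075]
tcp_rot: [2.413, 2.011, -0.0]
wrist_force: [0.7, -0.5, -4.3]
width: 0.156
grip_force: 87.6
```

Call:
{"op": "jog_arm", "data": {
  "deltas": [-0.0128,-0.0053,0,0,0,0.2,-1,-0.0275,-0.0117,0,0,0,0.3,-1,-0.0437,-0.019,0,0,0,0.5,-1,-0.0614,-0.027,0,0,0,0.7,-1,-0.0803,-0.0355,0,0,0,1.0,-1,-0.1003,-0.0441,0,0,0,1.2,-1,-0.1212,-0.0522,0,0,0,1.5,-1,-0.1427,-0.0595,0,0,0,1.7,-1]
}}

```text
time: 14.65
tool_pos: [0.4892, -0.1452, 0.4077]
tcp_rot: [2.443, 1.974, -0.0]
wrist_force: [0.3, 0.4, -3.6]
width: 0.15
grip_force: 87.6
```

Call:
{"op": "jog_arm", "data": {
  "deltas": [-0.022,-0.0058,0,0,0,0.3,-1,-0.0438,-0.0106,0,0,0,0.5,-1,-0.0652,-0.0145,0,0,0,0.7,-1,-0.0857,-0.0179,0,0,0,1.0,-1,-0.1049,-0.021,0,0,0,1.2,-1,-0.1224,-0.0239,0,0,0,1.4,-1,-0.1381,-0.0267,0,0,0,1.6,-1,-0.1518,-0.0294,0,0,0,1.7,-1]
}}

```text
time: 15.45
tool_pos: [0.4287, -0.2874, 0.4076]
tcp_rot: [2.473, 1.937, -0.0]
wrist_force: [-0.8, 0.4, -3.3]
width: 0.146
grip_force: 87.6
```

Call:
{"op": "jog_arm", "data": {
  "deltas": [-0.0115,-0.0022,0,0,0,0.1,-1,-0.0209,-0.0041,0,0,0,0.2,-1,-0.0281,-0.0057,0,0,0,0.3,-1,-0.0333,-0.0069,0,0,0,0.4,-1,-0.0367,-0.0077,0,0,0,0.4,-1,-0.0385,-0.0082,0,0,0,0.4,-1,-0.0392,-0.0084,0,0,0,0.4,-1,-0.0393,-0.0084,0,0,0,0.4,-1]
}}

```text
time: 16.25
tool_pos: [0.4127, -0.322, 0.4075]
tcp_rot: [-2.478, -1.931, -0.0]
wrist_force: [-0.6, 0.1, -3.9]
width: 0.152
grip_force: 87.6
```

Run:
```python
from h import *
import pickle
c=read_camera("wrist"); s=read_camera("scene"); st=readout.read_state(); T=rot(st["tcp_rot"]); pickle.dump((c,s,st),open("w11.pkl","wb")); print(st["tool_pos"],np.degrees(np.arctan2(T[1,0],T[0,0])),st["wrist_force"],T.T@(np.r_[.4122,-.322,.2056]-st["tool_pos"]))
# tray outline at wrist view: bright, low-saturation pixels; report corner-ish hull in z=.016 plane
h=cv2.cvtColor(c["color"],cv2.COLOR_BGR2HSV); m=((h[...,1]<60)&(h[...,2]>150)).astype(np.uint8)
for p in([.389,-.242],[.564,-.285],[.528,-.43],[.353,-.388],[.42,-.324]): print(proj(c,[*p,.016],True).round(1))
cv2.imwrite("pics/w11.png",c["color"])
```

```text
[ 0.41276005 -0.32197519  0.40750424] 75.84256662014808 [-0.15974076  0.07436353 -4.9837818 ] [-1.91433317e-04 -5.53772341e-04  2.01904171e-01]
[294.3 109.8]
[401.9 111. ]
[397.7 195.7]
[296.3 196.8]
[324.6 152.3]
```

Call:
{"op": "jog_arm", "data": {
  "deltas": [0,-0.0005,0.003,0,0,0,-1,0,-0.0005,0.011,0,0,0,-1,0,-0.0005,0.024,0,0,0,-1,0,-0.0005,0.04,0,0,0,-1,0,-0.0005,0.058,0,0,0,-1,0,-0.0005,0.077,0,0,0,-1,0,-0.0005,0.096,0,0,0,-1,0,-0.0005,0.115,0,0,0,-1]
}}

```text
time: 17.15
tool_pos: [0.4114, -0.3215, 0.2898]
tcp_rot: [-2.477, -1.929, 0.001]
wrist_force: [-0.5, 0.6, -5.1]
width: 0.151
grip_force: 87.6
```

Call:
{"op": "jog_arm", "data": {
  "deltas": [0,0,0.018,0,0,0,-1,0,0,0.034,0,0,0,-1,0,0,0.048,0,0,0,-1,0,0,0.059,0,0,0,-1,0,0,0.067,0,0,0,-1,0,0,0.072,0,0,0,-1,0,0,0.075,0,0,0,-1,0,0,0.076,0,0,0,-1]
}}

```text
time: 17.95
tool_pos: [0.4123, -0.3223, 0.2167]
tcp_rot: [2.478, 1.93, 0.0]
wrist_force: [-0.2, -0.3, -3.1]
width: 0.154
grip_force: 87.6
```

Call:
{"op": "jog_arm", "data": {
  "deltas": [0,0,0.001,0,0,0,-1,0,0,0.003,0,0,0,-1,0,0,0.005,0,0,0,-1,0,0,0.007,0,0,0,-1,0,0,0.008,0,0,0,-1,0,0,0.009,0,0,0,-1,0,0,0.01,0,0,0,-1,0,0,0.011,0,0,0,-1]
}}

```text
time: 18.75
tool_pos: [0.4122, -0.3223, 0.2056]
tcp_rot: [2.478, 1.93, -0.0]
wrist_force: [-0.0, -0.3, -1.4]
width: 0.156
grip_force: 87.8
```

Call:
{"op": "jog_arm", "data": {
  "deltas": [0,0,0.001,0,0,0,-1,0,0,0.002,0,0,0,-1,0,0,0.003,0,0,0,-1,0,0,0.004,0,0,0,-1,0,0,0.004,0,0,0,-1]
}}

```text
time: 19.25
tool_pos: [0.4121, -0.3221, 0.2015]
tcp_rot: [-2.479, -1.93, -0.0]
wrist_force: [-0.1, 0.0, -0.9]
width: 0.15
grip_force: 87.9
```

The load came off at the predicted height, so the basket stands on the floor. I'll lower the hook free of the bar, back it out and raise it.

Call:
{"op": "jog_arm", "data": {
  "deltas": [0,0,0.003,0,0,0,-1,0,0,0.007,0,0,0,-1,0,0,0.011,0,0,0,-1,0,0,0.014,0,0,0,-1,0,0,0.0155,0,0,0,-1,0,0,0.0155,0,0,0,-1,0,-0.003,0.0155,0,0,0,-1,0,-0.008,0.0155,0,0,0,-1]
}}

```text
time: 20.05
tool_pos: [0.4044, -0.3203, 0.1862]
tcp_rot: [2.478, 1.93, 0.0]
wrist_force: [0.6, 0.4, -2.0]
width: 0.153
grip_force: 88.0
```

Call:
{"op": "jog_arm", "data": {
  "deltas": [0,-0.006,0,0,0,0,-1,0,-0.013,0,0,0,0,-1,0,-0.02,0,0,0,0,-1,0,-0.024,0,0,0,0,-1,0,-0.026,0,0,0,0,-1,0,-0.026,0,0,0,0,-1]
}}

```text
time: 20.65
tool_pos: [0.3789, -0.3138, 0.1861]
tcp_rot: [2.479, 1.93, 0.0]
wrist_force: [-0.6, -0.1, -0.5]
width: 0.152
grip_force: 88.0
```

Call:
{"op": "jog_arm", "data": {
  "deltas": [0,0,-0.01,0,0,0,-1,0,0,-0.03,0,0,0,-1,0,0,-0.06,0,0,0,-1,0,0,-0.095,0,0,0,-1,0,0,-0.135,0,0,0,-1,0,0,-0.17,0,0,0,-1,0,0,-0.19,0,0,0,-1,0,0,-0.2,0,0,0,-1]
}}

```text
time: 21.45
tool_pos: [0.3801, -0.3145, 0.3899]
tcp_rot: [2.474, 1.927, 0.002]
wrist_force: [-0.0, -0.5, -1.0]
width: 0.154
grip_force: 88.0
```

Run:
```python
from h import *
import pickle
st=readout.read_state(); T=rot(st["tcp_rot"]); c=read_camera("wrist"); t=read_camera("top")
pickle.dump((c,t,st),open("w12.pkl","wb"))
print(st["tool_pos"],np.degrees(np.arctan2(T[1,0],T[0,0])),st["wrist_force"],st["width"])
for p in([.45,-.05,.39],[.3815,.348,.39]): print(T.T@(np.array(p)-st["tool_pos"]))
# top-view: edge content in the empty bay now vs before
t0=pickle.load(open("c0.pkl","rb"))["top"]["color"]
d=np.abs(t["color"].astype(int)-t0).max(2)>40
n,l,s,ce=cv2.connectedComponentsWithStats(d.astype(np.uint8)); 
for i in range(1,n):
    if s[i,4]>40: print(s[i],ce[i].round(),onz(t,*ce[i],.03).round(3))
```

```text
[ 0.38010577 -0.3144658   0.38985914] 75.83272125390491 [-0.02611454 -0.48743502 -1.02154876] 0.15363644402200732
[ 0.27352777  0.0030435  -0.00082462]
[ 0.64265588 -0.16077849 -0.00256882]
[272 172  29  20 370] [286. 181.] [0.604 0.022 0.03 ]
[  138   176   502   224 39859] [395. 328.] [ 0.085 -0.36   0.03 ]
[173 216  33  13 189] [187. 222.] [0.454 0.377 0.03 ]
[454 249  18   7  50] [460. 252.] [ 0.343 -0.598  0.03 ]
[483 250  27  24 265] [500. 260.] [ 0.315 -0.735  0.03 ]
[541 271  21   6  53] [550. 273.] [ 0.269 -0.906  0.03 ]
```

Call:
{"op": "jog_arm", "data": {
  "deltas": [0.02,0,0,0,0,-1,-1,0.055,0.001,0,0,0,-3,-1,0.1,0.002,0,0,0,-5,-1,0.145,0.003,0,0,0,-7,-1,0.19,0.004,0,0,0,-9,-1,0.235,0.005,0,0,0,-11,-1,0.275,0.005,0,0,0,-13,-1,0.305,0.005,0,0,0,-14,-1]
}}

```text
time: 22.35
tool_pos: [0.4581, -0.0168, 0.3838]
tcp_rot: [-2.22, -2.219, 0.003]
wrist_force: [-0.2, -0.7, -1.2]
width: 0.155
grip_force: 88.0
```

Run:
```python
from h import *
st=readout.read_state(); T=rot(st["tcp_rot"])
print(st["tool_pos"],np.degrees(np.arctan2(T[1,0],T[0,0])),T.T@(np.array([.3815,.3485,.39])-st["tool_pos"]))
```

```text
[ 0.45813964 -0.01681078  0.38379831] 89.9735753535656 [ 0.36528069 -0.07682735 -0.00562488]
```

Call:
{"op": "jog_arm", "data": {
  "deltas": [0.02,-0.004,0,0,0,-1,-1,0.055,-0.012,0,0,0,-3,-1,0.1,-0.021,0,0,0,-5,-1,0.145,-0.03,0,0,0,-7,-1,0.19,-0.04,0,0,0,-9,-1,0.235,-0.049,0,0,0,-11,-1,0.28,-0.059,-0.003,0,0,-13,-1,0.32,-0.067,-0.005,0,0,-15.3,-1]
}}

```text
time: 23.15
tool_pos: [0.3911, 0.3026, 0.3889]
tcp_rot: [-1.906, -2.496, 0.005]
wrist_force: [1.2, 0.2, -0.9]
width: 0.153
grip_force: 88.0
```

Call:
{"op": "jog_arm", "data": {
  "deltas": [0.025,0.002,0,0,0,0,-1,0.041,0.002,0,0,0,0,-1,0.046,0.002,0,0,0,0,-1,0.046,0.002,0,0,0,0,-1,0.046,0.002,0,0,0,0,-1]
}}

```text
time: 23.65
tool_pos: [0.3829, 0.3447, 0.3906]
tcp_rot: [1.911, 2.493, -0.002]
wrist_force: [0.1, 0.8, -0.8]
width: 0.154
grip_force: 88.0
```

Run:
```python
from h import *
st=readout.read_state(); T=rot(st["tcp_rot"])
print(st["tool_pos"],np.degrees(np.arctan2(T[1,0],T[0,0])),T[:,2].round(3),T.T@(np.array([.3818,.3495,.176])-st["tool_pos"]))
```

```text
[0.38293247 0.34474033 0.39059569] 105.05871185821051 [-0.    -0.001 -1.   ] [0.00510899 0.00027039 0.21459048]
```

Call:
{"op": "jog_arm", "data": {
  "deltas": [0.005,0,0.01,0,0,-0.2,-1,0.005,0,0.035,0,0,-0.2,-1,0.005,0,0.07,0,0,-0.2,-1,0.005,0,0.11,0,0,-0.2,-1,0.005,0,0.15,0,0,-0.2,-1,0.005,0,0.185,0,0,-0.2,-1,0.005,0,0.205,0,0,-0.2,-1,0.005,0,0.213,0,0,-0.2,-1]
}}

```text
time: 24.45
tool_pos: [0.3798, 0.3485, 0.1745]
tcp_rot: [-1.906, -2.496, 0.009]
wrist_force: [-0.3, -0.5, -1.3]
width: 0.15
grip_force: 88.0
```

Call:
{"op": "jog_arm", "data": {
  "deltas": [0,0,0,0,0,0,-1,0,0,0,0,0,0,-1,0,0,0,0,0,0,-1]
}}

```text
time: 24.75
tool_pos: [0.3825, 0.3515, 0.18]
tcp_rot: [1.905, 2.497, 0.005]
wrist_force: [0.3, -0.1, -0.4]
width: 0.148
grip_force: 88.0
```

Run:
```python
from h import *
P=[]
for i in range(3):
    read_camera("wrist"); st=readout.read_state(); P.append(st["tool_pos"])
T=rot(st["tcp_rot"])
print(np.mean(P,0),np.degrees(np.arctan2(T[1,0],T[0,0])),T[:,2].round(3),T.T@(np.array([.4433,.3673,.1646])-np.mean(P,0)))
```

```text
[0.38226217 0.35137552 0.17967685] 105.31597319147062 [ 0.002  0.002 -1.   ] [-0.00078055  0.06304047  0.01522522]
```

Call:
{"op": "jog_arm", "data": {
  "deltas": [-0.0023,0.003,0,0,0,0,-1,-0.0022,0.012,0,0,0,0,-1,-0.0019,0.024,0,0,0,0,-1,-0.0016,0.036,0,0,0,0,-1,-0.0013,0.048,0,0,0,0,-1,-0.001,0.058,0,0,0,0,-1,-0.0008,0.063,0,0,0,0,-1,-0.0008,0.063,0,0,0,0,-1]
}}

```text
time: 25.7
tool_pos: [0.4431, 0.3667, 0.1778]
tcp_rot: [-1.906, -2.497, 0.0]
wrist_force: [0.2, 0.6, -1.7]
width: 0.149
grip_force: 88.0
```

Call:
{"op": "jog_arm", "data": {
  "deltas": [0,0,0.003,0,0,0,-1,0,0,0.007,0,0,0,-1,0,0,0.01,0,0,0,-1,0,0,0.012,0,0,0,-1,0,0,0.012,0,0,0,-1,0,0,0.012,0,0,0,-1]
}}

```text
time: 26.3
tool_pos: [0.4422, 0.3666, 0.166]
tcp_rot: [1.905, 2.498, 0.0]
wrist_force: [-0.3, 0.7, -0.4]
width: 0.148
grip_force: 88.0
```

Call:
{"op": "jog_arm", "data": {
  "deltas": [0,0,0.001,0,0,0,-1,0,0,0.0015,0,0,0,-1,0,0,0.0015,0,0,0,-1],
  "squeeze": 50
}}

```text
time: 26.6
tool_pos: [0.4425, 0.3666, 0.1647]
tcp_rot: [1.906, 2.498, 0.001]
wrist_force: [-0.2, 0.2, -0.7]
width: 0.151
grip_force: 88.3
```

Run:
```python
from h import *
st=readout.read_state(); print(st["tool_pos"],st["wrist_force"],st["torque"],st["grip_force"])
```

```text
[0.44246938 0.36662215 0.16470756] [-0.24918308  0.17743656 -0.72939824] [-0.01585488  0.01223059 -0.00250953] 88.34457278251648
```

Call:
{"op": "jog_arm", "data": {
  "deltas": [0,0,0.0005,0,0,0,-1,0,0,0.001,0,0,0,-1,0,0,0.001,0,0,0,-1]
}}

```text
time: 26.9
tool_pos: [0.4424, 0.3667, 0.1646]
tcp_rot: [1.906, 2.498, 0.001]
wrist_force: [-2.8, -2.1, 6.6]
width: 0.154
grip_force: 89.0
```

Call:
{"op": "jog_arm", "data": {
  "deltas": [0,0,0.0005,0,0,0,-1,0,0,0.001,0,0,0,-1,0,0,0.001,0,0,0,-1]
}}

```text
time: 27.2
tool_pos: [0.4425, 0.3667, 0.1646]
tcp_rot: [1.905, 2.498, 0.001]
wrist_force: [-4.2, -3.3, 10.8]
width: 0.153
grip_force: 89.7
```

The collar rests on the plate. I'll ease off a millimetre, open and rise.

Call:
{"op": "jog_arm", "data": {
  "deltas": [0,0,-0.0015,0,0,0,-1,0,0,-0.0015,0,0,0,-0.6,0,0,-0.0015,0,0,0,-0.4,0,0,-0.0015,0,0,0,-0.2,0,0,-0.0015,0,0,0,0,0,0,-0.0015,0,0,0,0.1,0,0,-0.0015,0,0,0,0.1]
}}

```text
time: 27.9
tool_pos: [0.4423, 0.3665, 0.1639]
tcp_rot: [-1.906, -2.498, 0.0]
wrist_force: [0.1, -0.0, 0.5]
width: 0.55
grip_force: 0.0
```

Call:
{"op": "jog_arm", "data": {
  "deltas": [0,0,-0.005,0,0,0,0.1,0,0,-0.02,0,0,0,0.1,0,0,-0.045,0,0,0,0.1,0,0,-0.08,0,0,0,0.1,0,0,-0.115,0,0,0,0.1,0,0,-0.14,0,0,0,0.1,0,0,-0.15,0,0,0,0.1,0,0,-0.15,0,0,0,0.1]
}}

```text
time: 28.7
tool_pos: [0.4432, 0.3672, 0.3169]
tcp_rot: [1.905, 2.497, 0.007]
wrist_force: [1.1, -0.8, -0.2]
width: 0.548
grip_force: 0.0
```

Call:
{"op": "jog_arm", "data": {
  "deltas": [-0.02,0,0,0,0,0,0.1,-0.05,0,0,0,0,0,0.1,-0.06,0,0,0,0,0,0.1,-0.06,0,0,0,0,0,0.1,-0.06,0,0,0,0,0,0.1]
}}

```text
time: 29.2
tool_pos: [0.4578, 0.3089, 0.313]
tcp_rot: [-1.906, -2.496, 0.001]
wrist_force: [-0.5, -0.6, 0.0]
width: 0.548
grip_force: 0.0
```

Run:
```python
from h import *
import pickle
c=read_camera("wrist"); s=read_camera("scene"); t=read_camera("top"); st=readout.read_state(); print(st["time"],st["tool_pos"],st["wrist_force"],st["width"])
c0,_=pickle.load(open("w3.pkl","rb"))
def blk(c):
    m=(cv2.cvtColor(c["color"],cv2.COLOR_BGR2GRAY)<95).astype(np.uint8); p=proj(c,[.444,.3665,.194],True)
    n,l,q,ce=cv2.connectedComponentsWithStats(m)
    for i in range(1,n):
        if 250<q[i,4]<1500 and np.hypot(*(ce[i]-p))<25: print(onz(c,*ce[i],.194,True).round(4),cv2.minAreaRect(np.argwhere(l==i)[:,::-1].astype(np.float32)))
blk(c0); blk(c)
s0=pickle.load(open("c0.pkl","rb"))["scene"]["color"]
d=(np.abs(s["color"].astype(int)-s0).max(2)>45).astype(np.uint8); n,l,q,ce=cv2.connectedComponentsWithStats(d)
for i in range(1,n):
    if q[i,4]>25 and ce[i][1]>120: print(q[i],ce[i].round())
for nm,p in dict(hook=[.444,.366,.16],tank=[.603,.02,.05],bay=[.42,-.324,.03],cyl=[.588,-.213,.12]).items(): print(nm,proj(s,p).round())
# basket centre in the bay: darker/teal slides in the bay from top-down rays
x=cv2.cvtColor(s["color"],cv2.COLOR_BGR2GRAY); cv2.imwrite("pics/end.png",s["color"])
```

```text
29.35 [0.45790403 0.30944861 0.31366506] [-0.00119212  0.69246626  0.31347365] 0.5473924882439204
[0.4441 0.3662 0.194 ] ((328.5, 130.0), (28.0, 15.0), 90.0)
[0.4437 0.3658 0.194 ] ((321.5, 131.0), (30.0, 15.0), 90.0)
[ 271  108   48   55 1288] [290. 137.]
[390 119  41  58 536] [403. 155.]
[468 148  26  43 336] [483. 165.]
[417 167   7  14  41] [421. 173.]
[307 173  12   9  45] [312. 177.]
[449 178  25  11 104] [459. 183.]
[407 184  16   8  34] [416. 189.]
[311 203   9  11  40] [315. 209.]
[386 203  13  20 136] [393. 213.]
hook [408. 266.]
tank [305. 249.]
bay [305. 199.]
cyl [281. 201.]
```

Run:
```python
from h import *
import pickle
t=read_camera("top"); t0=pickle.load(open("c0.pkl","rb"))["top"]["color"]
d=(np.abs(t["color"].astype(int)-t0).max(2)>28).astype(np.uint8)
a=np.radians(-14.3); C=np.array([.463,-.335]); Rm=np.array([[np.cos(a),np.sin(a)],[-np.sin(a),np.cos(a)]])
L=[]
for v,u in np.argwhere(d[185:260,340:430])+[185,340]: L.append(Rm@(onz(t,u,v,.03)[:2]-C))
L=np.array(L)*1e3; L=L[(abs(L[:,0])<100)&(abs(L[:,1])<85)]
print(len(L),"tray coords mm: pct 3/50/97",np.percentile(L,[3,50,97],axis=0).round(0).tolist())
H,_,_=np.histogram2d(L[:,0],L[:,1],bins=[np.arange(-100,101,20),np.arange(-80,81,20)]); print(H.astype(int))
```

```text
711 tray coords mm: pct 3/50/97 [[-99.0, -71.0], [-71.0, -7.0], [-25.0, 78.0]]
[[24 32 30 34 30 31 33 26]
 [21 30 27 21 29 28 29 13]
 [20 31 24 19 22 22  9  0]
 [21 26 12  7 17 14  8  0]
 [ 2  0  0  0  0  0  0  0]
 [ 0  0  0  0  0  0  0  0]
 [ 0  0  0  0  0  0  0  0]
 [ 0  0  0  0  0  0  0  0]
 [ 0  0  0  0  0  0  0  0]
 [ 0  0  0  0  0  0  0  0]]
```

Run:
```python
from h import *
import pickle
c,t,st=pickle.load(open("w12.pkl","rb")); g=cv2.cvtColor(c["color"],cv2.COLOR_BGR2GRAY).astype(float)
sd=np.sqrt(np.maximum(cv2.blur(g*g,(5,5))-cv2.blur(g,(5,5))**2,0))
a=np.radians(-14.3); C=np.array([.463,-.335]); Rm=np.array([[np.cos(a),-np.sin(a)],[np.sin(a),np.cos(a)]])
for y in range(84,-85,-8):
    print("%4d"%y,"".join(" .:-=+*#%@"[int(min(9,g[tuple(proj(c,[*(C+Rm@np.array([x,y])/1e3),.03],True).round().astype(int)[::-1])]/25.6))] for x in range(-110,111,4)))
```

```text
84 ------------------------------------------------:::::::-
  76 ------#######****%%%%%%%#****+#####****#***++#***=::::::
  68 ------%#***********+++*+**++#*++++++++++++++++++=#:::::-
  60 ------%####*#%########*#%*%*%%#*+%%%%%%%%%%%%%%#+#-::::-
  52 ------%#%%%%%%%%%%%%%%%%%%%*%%%#*%%%%%%%%%%%%%%%=%=:::::
  44 ------%#%%%##########%#%%%%*%%%*%#****+**#**+*#%=%=:::::
  36 ------%%%%%**@*%+##*#*%*%%%*%%%***#+#+*******%#%+%-:::::
  28 ------%%%%%**#*%+#%*%*%%%%%*%%%#**#*#+***#*%+%*%+#::::::
  20 ------%#%%%**#*#*#%*#*%*%%%*%%%%*#%+%*##***%*#%%+%=:::::
  12 ------%*%%#####%%%%%##%*%%%*%%%*#%%*#*#***#%*##%+%-:::::
   4 ------%%%%*#%#%%##%%%%%*%%%*%%%#*#**#*#+*#*%*%#%+%-:::::
  -4 ------%%%%####%%#%%%%%%##%%*%%%*+##*%*#**#*%**#%+%=:::::
 -12 ------%#%%*##%%%#%%%%%@%#%%*%%%#+%##%*#***#%*##%+%=:::::
 -20 ------%#%%*##%#%##%%%%%*%%%#%%%%*%%*#*%+#*#%*%#%=%+:::::
 -28 ------%%%#*##%%@%#%##%%*%%%*%%%##%**%*%*%#*%*#*%+%=-::::
 -36 ------%%%#*%%%%@##%##%%*%%%*%%%++#**#+***+*%#**@+#--::::
 -44 ------%%%%%#*##*#*%###*#%%%*%%%%*%%%%%%%*+*%%%%%+%=-::::
 -52 ------%#%####%%%%++#%%%%%%%#%%%%**%%%%%%#+%%%%%%+#-:::::
 -60 ------*#***###*#%#+#%%%%%%##%%%%#+++++++++++++%%+%=-::::
 -68 ------%%#**####%*+++++++*###%####+++++++======+***--::::
 -76 ------%%#**####%+::::::::::::::::::::::::::::::::----:::
 -84 -----=***+*####%=:::::::---------:-::::::::--:--------::
```

```bash
python3 -c "
from h import *
print(finish_job())"
```

```text
the job is handed in; nothing more can be done
None
```

The job is handed in after about 29 s of robot time: the basket stands centred and apparently flat in the empty bay of the nearest tray, and the hook hangs back in its own slot within about half a millimetre of where it started. I measured both from camera images, and I had no picture view left for a final look.

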